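# Fit a divider into the mail sorting tray

## Robot

A 6-joint arm with a two-finger parallel gripper is mounted at the origin on the work surface. World frame = base frame: x ahead of the robot, y to its left, z up, the work surface at z = 0. Lengths are in m, angles in rad, forces in N, time in s.
With the tool pointing down it reaches from about 0.35 to 0.975 m from the base axis. Payload 4.9 kg.
Tool frame: the origin (TCP) lies at the very end of the fingers, on their centre line; the grasp point (between the pads) lies 19 mm behind it; z points along the fingers, y is the line along which they close (so a half turn about z gives the same grasp; the last joint's range is limited). The gripper opens to 85 mm and grips with 20 to 120 N. Pads are 22 mm wide; open, the fingers measure 114 mm over their backs; the gripper's body (76 mm by 85 mm) begins 54 mm behind the grasp point. The pads swing forward as they close: fully open they stand 13 mm farther back than shut.
Start: joints at [-1.254, 0.053, 1.613, -0, 1.476, -0.119], TCP at [0.264, -0.567, 0.231] pointing down, gripper open.
Joint ranges: [-3.01, 3.01], [-1.01, 2.22], [0.06, 2.58], [-1.02, 4.17], [0.09, 2.62], [-3.14, 3.14]. Speed limits (rad/s): [2.57, 2.57, 3.14, 3.14, 3.14, 3.14].

## Interface

Orientations are given as a rotation vector (axis times angle).
In Python, from station import ctrl, imaging gives the robot as it stands.
- The arm moves only by the tool play_rows, never from a script. Its argument "series" is a list of rows, each a list of 3 entries, a list of its own where there are three numbers: the opening, from 0 (shut) to 1 (fully open), then the shift along the tool's x, y, z each as a share of 0.05 m, from -1 to 1, then the turn, a rotation vector about the tool's x, y, z each as a share of 8 degrees, from -1 to 1. In form: [[grip, [dx, dy, dz], [ax, ay, az]], ...]. A call has 1 to 8 rows; each row shifts and turns the commanded pose from where the row before left it, along the tool's axes as they then stand; what a row does not reach is not made up. A row lasts 1/8 s, in which the tool goes at most 62.5 mm and 10.7 degrees, less where a joint would pass 70% of its speed; a pose out of reach is approached as far as the arm can. A call with a number of a shift or a turn outside -1 to 1 is refused whole. A call with a gripper value outside its range is refused whole. The fingers move at their own pace and stop on an object; "force" is the grip in N (left out, the last holds). Time passes only in rows, so rows that do not move let the fingers close. It gives the time, the measured TCP pose, the force, the opening and the grip force at its end, in the units of the state.
- ctrl.get_obs(): the state, without advancing time (a new reading comes with each control period).
- imaging.get_image(name): name is "side" or "top" or "wrist"; returns a dict with "color" (480x640x3 uint8, blue, green, red), "fx", "fy", "cx", "cy" (pixels), "extrinsics" (4x4, takes a point from world to camera coordinates); the wrist camera has in their place "hand_eye" (4x4, takes a point from camera to tool coordinates, whose origin is the TCP and whose axes are the flange's). Camera axes: x right, y down, z forward; pixel columns grow to the right and rows downward; lengths in m; the calibration is good to about 2 mm. A picture is of the moment at which its call begins: read the wrist's pose just before it. There is no depth.
- ctrl.finish_job(): hands the job in; it is judged then, once.
The state is a dict: "t": time; "q": joint angles; "dq": joint speeds; "effort": joint torques, N m; "tool_pos": TCP position; "tool_rot": TCP orientation; "contact_force": force on the tool from outside, world axes, zero at the start; "wrist_torque": the same for the moment, N m; "opening": finger opening in m; "grip_force": force on a finger pad.
Only numpy, scipy, OpenCV 4.12 (cv2) and the standard library are available. Lean on these libraries where they do the work, as an engineer would, in place of code of your own. Each camera call takes 0.05 s, during which the arm holds its last target. There are 200 camera calls.

## Task

Use the red-handled hook in the yellow finger hole to pull the mail tray out of its cabinet as far as it goes, and lay the hook back down on the table clear of the tray. Then take the blue divider from its stand, lean it and slip its lower edge into the tray's groove from the bevelled side, and swing it upright under the hoods so that it stands by itself, fully down in the groove. Leave the tray out, and do not push the wooden coin box, the basket or the stapler about.

Things in the scene. Friction and masses are not known exactly. Their poses are not given: they have to be found in the camera images.
- tray (a joint): How far the grey tray is pulled out of the low white cabinet, m: 0 shut, 0.16 fully out against its stop. It slides level along the groove point's -x direction, resists with about 3 N and stays where it is left. It may start up to 0.03 out.
- tray_hole (a point): Centre of the square 22 x 22 mm finger hole, at the upper face (28 mm above the table) of the yellow flange at the tray's front. Flange 6 mm thick, 70 mm wide, 45 mm long, free below down to the table. The hole's centre is 21 mm behind the flange's front edge; with the tray shut it is 24 mm in front of the cabinet's face. Moves with the tray. Axes as for groove.
- groove (a point): Middle of the floor of the groove along the tray, 16 mm above the table, 99 mm further along x than tray_hole; moves with the tray. x points into the cabinet along the groove, z up. Floor 10 mm wide, groove 12 mm deep: upright rear wall at y = +5 mm; white front wall bevelled at 45 deg, from y = -5 mm at the floor to -17 mm at the top. Dark steel cheeks close the ends, 118 mm apart.
- hoods (a point): Point midway between the two red hoods, level with their undersides, 84 mm above the groove point; axes as there. Hoods: 6 mm thick, over the groove's ends, 90 mm apart along x, from y = -28 to +15 mm. The panel cannot be lowered upright past them: lean it 25 to 45 deg, top towards -y. Below them, stops (faces at y = +5 mm, 90 mm apart) halt the panel when upright.
- cabinet: Low white cabinet with a grey top, fixed: 240 mm deep (x) x 190 mm wide (y) x 127 mm high; origin at the foot of the middle of its front face, x into the cabinet. With the tray fully out the middle of the groove is 85 mm in front of this face. The tray is 150 mm wide, its upper face 28 mm above the table; letters lie on it at groove y = +37 to +71 mm, up to 32 mm above the groove floor.
- hook_grip (a point): Centre of the red handle of the loose hook (0.1 to 0.15 kg): handle 80 mm long (x), 18 mm wide (y), 34 mm high, standing on the table with this point 17 mm up. x points along the handle to the hook's end, z up. A steel rod of 8 mm diameter runs on from the handle at 28 mm above its underside, to a tooth of 8 mm diameter that points down.
- hook_tip (a point): Lower end of the hook's tooth, level with the underside of the handle, 72 mm ahead of hook_grip along x and 17 mm below it; the tooth is free over 24 mm from here up to the rod.
- divider_mid (a point): Centre of the blue divider panel, 8 mm thick (x) x 110 mm wide (y) x 80 mm high (z), about 0.085 kg. It starts upright in the grey stand. Its two broad faces are alike.
- divider_foot (a point): Middle of the divider's lower edge, 40 mm below divider_mid. Axes as for divider_mid.
- stand: Grey stand, 54 mm (x) x 130 mm (y) x 30 mm high, fixed; origin at the middle of its underside. An open groove along y, 11 mm wide and 20 mm deep (floor 10 mm above the table), holds the divider upright, with 60 mm of it showing. May stand at either side, the hook at the other.
- coin_box: Bystander: wooden box 120 x 160 x 70 mm on top of the cabinet, origin at the middle of its underside.
- basket: Bystander: blue basket of supplies 160 x 220 x 100 mm, origin at the middle of its underside.
- stapler: Bystander: black stapler 140 x 36 x 60 mm, origin at the middle of its underside.
Mind the look-alikes: they are no part of the job. Of the things shaped like the part that bears hook_grip, the red one is meant.

How it is judged:
By the outcome, as a careful person would: the job done as asked, in the order asked, and still so for the second after the job is handed in, with the robot touching nothing.
It also fails if it takes over 72 s, if anything falls off the work surface, if the arm or the gripper's body presses on something with over 40 N, if the wrist force passes 120 N, or if a joint passes its speed limit or range.

## Working session

There is one attempt and no reset: what is moved stays moved. The work goes in short steps, Python scripts to look and compute and a tool call to move; the robot and the scene stay as the last step left them, time stands still between calls to the robot, and variables do not carry over. Pictures are saved under pics/ and viewed, at most 11 in all, crops included, and the job is handed in when it is done.

Besides the shell and the picture viewer there is one more tool, called after "Call:" as name(argument=value, ...), one argument or row to a line, values as JSON. play_rows: Moves the arm, as the interface text tells. Shift numbers are shares of 0.05 m and turn numbers shares of 8 degrees, none past 1 either way. Its arguments: {"type":"object","properties":{"series":{"type":"array"},"force":{"type":"number"}},"required":["series"]}

```bash
mkdir -p pics; ls; python3 - <<'E'
from station import ctrl, imaging
import cv2
o=ctrl.get_obs();print({k:o[k] for k in('t','tool_pos','tool_rot','opening')})
for n in('top','side'):
    i=imaging.get_image(n);cv2.imwrite(f'pics/{n}0.png',i['color']);print(n,i['fx'],i['cx'],i['cy'],i['extrinsics'])
i=imaging.get_image('wrist');print(i['hand_eye'],i['fx'])
E
```

```text
pics
{'t': 0.0, 'tool_pos': array([ 0.26364552, -0.56599529,  0.2300549 ]), 'tool_rot': array([-3.06526097e+00, -6.78709233e-01,  3.45623286e-04]), 'opening': 0.08571713302453386}
top 438.58320877817414 317.39858711984954 231.43810485478556 [[ 1.46984724e-03 -9.99803408e-01 -1.97733168e-02  4.90912928e-02]
 [-9.90809320e-01  1.21845024e-03 -1.35260516e-01  5.92789826e-01]
 [ 1.35258018e-01  1.97903989e-02 -9.90612744e-01  1.26720207e+00]
 [ 0.00000000e+00  0.00000000e+00  0.00000000e+00  1.00000000e+00]]
side 462.9210620705432 316.72817690700833 232.9404284471972 [[-0.93353632 -0.35825706 -0.01272109  0.57705315]
 [-0.24437338  0.66194253 -0.70859985  0.19067008]
 [ 0.26228153 -0.658395   -0.70549588  1.02224485]
 [ 0.          0.          0.          1.        ]]
[[-1.43860892e-04 -9.45874352e-01 -3.24533034e-01  8.28619437e-02]
 [ 9.99999986e-01 -1.10057286e-04 -1.22516115e-04 -1.29071754e-03]
 [ 8.01676259e-05 -3.24533047e-01  9.45874355e-01 -1.41767628e-01]
 [ 0.00000000e+00  0.00000000e+00  0.00000000e+00  1.00000000e+00]] 417.35479671997416
```

View pics/top0.png

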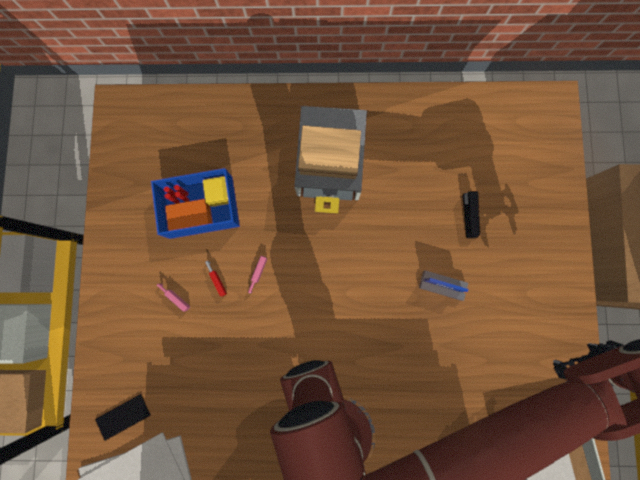

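View pics/side0.png

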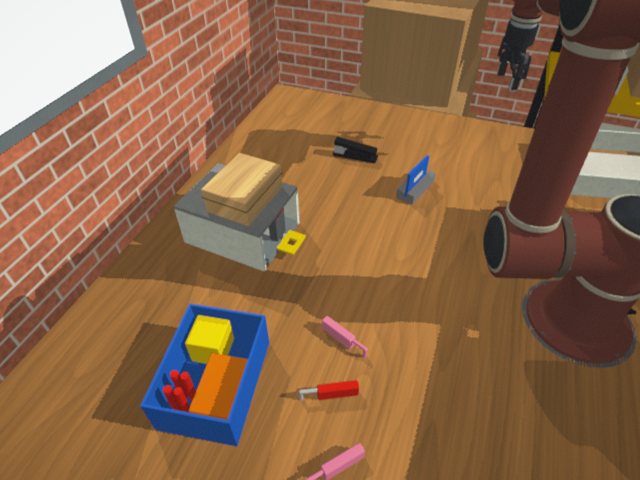

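Top view: the cabinet is at about (330,150), with the yellow flange at (327,205). The red hook is at (217,280) with its tooth end at (208,254). The blue divider and stand are at (443,286), and the two pink hooks are decoys. Next I'll measure by colour.

```bash
cat > h.py <<'E'
import numpy as np, cv2
from scipy.spatial.transform import Rotation as R
from station import ctrl, imaging
np.set_printoptions(precision=4,suppress=True)
def cam(n):
    o=ctrl.get_obs(); i=imaging.get_image(n)
    if n=='wrist':
        T=np.eye(4);T[:3,:3]=R.from_rotvec(o['tool_rot']).as_matrix();T[:3,3]=o['tool_pos']
        i['c2w']=T@i['hand_eye']
    else: i['c2w']=np.linalg.inv(i['extrinsics'])
    return i
def toz(i,uv,z):
    uv=np.atleast_2d(uv).astype(float)
    d=np.c_[(uv[:,0]-i['cx'])/i['fx'],(uv[:,1]-i['cy'])/i['fy'],np.ones(len(uv))]@i['c2w'][:3,:3].T
    c=i['c2w'][:3,3]; return c+d*((z-c[2])/d[:,2])[:,None]
def proj(i,P):
    P=np.atleast_2d(P); C=(P-i['c2w'][:3,3])@i['c2w'][:3,:3]
    return np.c_[C[:,0]/C[:,2]*i['fx']+i['cx'],C[:,1]/C[:,2]*i['fy']+i['cy']]
def blobs(i,lo,hi,n=3,amin=15):
    m=cv2.inRange(cv2.cvtColor(i['color'],cv2.COLOR_BGR2HSV),np.array(lo),np.array(hi))
    cs,_=cv2.findContours(m,cv2.RETR_EXTERNAL,cv2.CHAIN_APPROX_NONE)
    return [c[:,0] for c in sorted(cs,key=cv2.contourArea,reverse=True)[:n] if cv2.contourArea(c)>=amin]
def rect(p): # world xy points -> centre, (long,short), angle of long axis deg
    (c,(w,h),a)=cv2.minAreaRect(p[:,:2].astype(np.float32)*1000)
    if w<h: w,h,a=h,w,a+90
    return np.array(c)/1000,w,h,(a+90)%180-90
def down(yaw): # tool pointing down, tool x at yaw (deg) in world
    return R.from_euler('z',yaw,degrees=True)*R.from_euler('x',180,degrees=True)
def plan(p,Rt,p0=None,R0=None,n=None):
    "rows of equal world steps from (p0,R0) to (p,Rt)"
    o=ctrl.get_obs()
    p0=o['tool_pos'] if p0 is None else np.array(p0); R0=R.from_rotvec(o['tool_rot']) if R0 is None else R0
    rv=(R0.inv()*Rt).as_rotvec(); d=np.array(p)-p0
    k=int(np.ceil(max(np.abs(R0.inv().apply(d)).max()/.048,np.abs(np.degrees(rv)).max()/7.9,1))); k=max(k,n or 1)
    a=np.round(np.degrees(rv)/k/8,3); Rc=R0
    pc=p0
    for j in range(k):
        s=np.round(Rc.inv().apply((p0+d*(j+1)/k)-pc)/.05,3)
        pc=pc+Rc.apply(s*.05); print([s.tolist(),a.tolist()]); Rc=Rc*R.from_rotvec(np.radians(a*8))
    print('end',pc,np.degrees((Rc.inv()*Rt).magnitude()),'deg')
    return pc,Rc
E
python3 - <<'E'
from h import *
for n in('top','side'):
    i=cam(n)
    for nm,lo,hi,zs in(('yellow',(22,150,120),(35,255,255),[.028]),('red',(0,200,110),(6,255,255),[.034,.0]),('blue',(105,150,80),(125,255,255),[.09])):
        for b in blobs(i,lo,hi):
            for z in zs: print(n,nm,b.mean(0),b.min(0),b.max(0),z,rect(toz(i,b,z)))
    c2=i['c2w'][:3,3];print(c2)
E
```

```text
top yellow [215.1163 190.5233] [203 177] [226 204] 0.028 (array([0.7211, 0.3642]), 81.17039489746094, 66.39057922363281, 8.76346492767334)
top yellow [326.3521 204.5634] [315 197] [338 212] 0.028 (array([0.6771, 0.0219]), 69.91465759277344, 46.349945068359375, 89.8375244140625)
top red [216.8545 283.0364] [209 271] [225 295] 0.034 (array([0.4389, 0.3462]), 77.729736328125, 18.35957145690918, 28.360363006591797)
top red [216.8545 283.0364] [209 271] [225 295] 0.0 (array([0.4395, 0.3546]), 79.75882720947266, 18.838851928710938, 28.36033058166504)
top red [179.     194.9048] [175 192] [183 198] 0.034 (array([0.7077, 0.4709]), 28.928312301635742, 14.553098678588867, 71.4446029663086)
top red [179.     194.9048] [175 192] [183 198] 0.0 (array([0.7153, 0.4826]), 29.683467864990234, 14.93302059173584, 71.44477081298828)
top red [169.7222 196.8333] [166 194] [173 200] 0.034 (array([0.6996, 0.5   ]), 26.90728187561035, 10.669208526611328, 45.912757873535156)
top red [169.7222 196.8333] [166 194] [173 200] 0.0 (array([0.707 , 0.5125]), 27.609678268432617, 10.94776439666748, 45.912635803222656)
[... 878 characters left out ...]
85 390.6538] [164 371] [194 410] 0.0 (array([0.7361, 0.4529]), 73.1402359008789, 62.74908447265625, -79.94471549987793)
side red [337.625  389.5385] [318 381] [358 399] 0.034 (array([0.4372, 0.3577]), 78.39462280273438, 29.334102630615234, 27.921138763427734)
side red [337.625  389.5385] [318 381] [358 399] 0.0 (array([0.4421, 0.3415]), 81.60735321044922, 30.536273956298828, 27.92113494873047)
side blue [209.7794 374.4485] [141 304] [268 445] 0.09 (array([0.6649, 0.4246]), 253.6179656982422, 186.1272430419922, -80.10232067108154)
side blue [415.7407 175.1975] [405 156] [428 195] 0.09 (array([ 0.4339, -0.2717]), 188.37286376953125, 35.360103607177734, 75.00385284423828)
[0.3172 0.7536 0.8636]
```

```bash
python3 - <<'E'
from h import *
p,r=plan([.42,-.34,.23],down(71))
plan([.60,-.02,.28],down(0),p,r)
E
```

```text
[[0.791, -0.464, 0.003], [-0.001, -0.001, -0.959]]
[[0.845, -0.354, 0.002], [-0.001, -0.001, -0.959]]
[[0.885, -0.238, 0.003], [-0.001, -0.001, -0.959]]
[[0.909, -0.118, 0.002], [-0.001, -0.001, -0.959]]
[[0.917, 0.004, 0.002], [-0.001, -0.001, -0.959]]
[[0.907, 0.127, 0.003], [-0.001, -0.001, -0.959]]
end [ 0.42 -0.34  0.23] 0.01701643050712113 deg
[[0.803, 0.147, -0.111], [-0.0, 0.0, 0.986]]
[[0.815, 0.035, -0.112], [-0.0, 0.0, 0.986]]
[[0.812, -0.077, -0.111], [-0.0, 0.0, 0.986]]
[[0.794, -0.188, -0.111], [-0.0, 0.0, 0.986]]
[[0.761, -0.295, -0.112], [-0.0, 0.0, 0.986]]
[[0.713, -0.396, -0.111], [-0.0, 0.0, 0.986]]
[[0.652, -0.491, -0.112], [-0.0, 0.0, 0.986]]
[[0.578, -0.575, -0.111], [-0.0, 0.0, 0.986]]
[[0.494, -0.65, -0.111], [-0.0, 0.0, 0.986]]
end [ 0.6  -0.02  0.28] 0.019971857217783977 deg
```

Call:
play_rows(
  series=[
    [1, [0.79, -0.46, 0], [0, 0, -0.96]],
    [1, [0.845, -0.355, 0], [0, 0, -0.96]],
    [1, [0.885, -0.24, 0], [0, 0, -0.96]],
    [1, [0.91, -0.12, 0], [0, 0, -0.96]],
    [1, [0.92, 0, 0], [0, 0, -0.96]],
    [1, [0.905, 0.125, 0], [0, 0, -0.96]],
    [1, [0, 0, 0], [0, 0, 0]],
    [1, [0, 0, 0], [0, 0, 0]],
  ],
)

```text
t: 1.25
tool_pos: [0.4195, -0.3402, 0.2313]
tool_rot: [2.557, 1.825, -0.001]
contact_force: [-0.0, -1.2, -0.3]
opening: 0.0854
grip_force: 0.0
```

```bash
python3 - <<'E'
from h import *
o=ctrl.get_obs();print(o['t'],o['tool_pos'],R.from_rotvec(o['tool_rot']).as_matrix()[:,0],o['q'])
i=cam('wrist');cv2.imwrite('pics/w1.png',i['color'])
for b in blobs(i,(105,150,80),(125,255,255)): print(b.min(0),b.max(0),rect(toz(i,b,.09)))
E
```

```text
1.25 [ 0.4195 -0.3402  0.2313] [ 0.3252  0.9457 -0.0005] [-0.819  -0.151   1.8095 -0.0005  1.483  -0.4877]
[320 104] [335 245] (array([ 0.4353, -0.3123]), 96.65911865234375, 8.03282642364502, 73.5570297241211)
[327 250] [336 262] (array([ 0.4192, -0.3667]), 8.800028800964355, 6.532441139221191, 76.66568756103516)
```

View pics/w1.png

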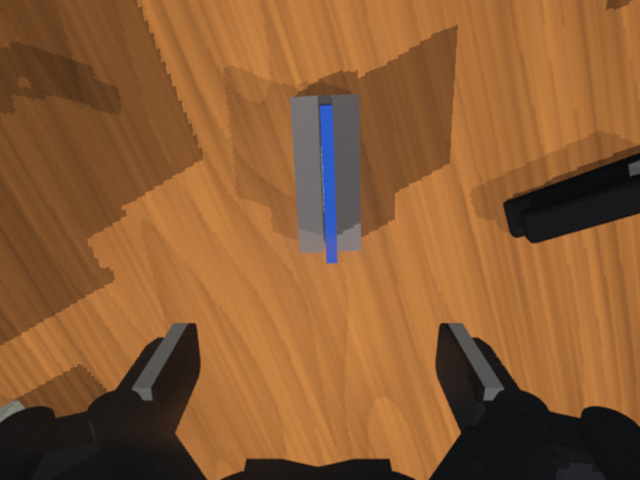

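The panel's top edge runs from (327,104) to (332,262), with the stand around it. The stapler is well to the right. I'll go on to the cabinet view next.

Call:
play_rows(
  series=[
    [1, [0.8, 0.15, -0.11], [0, 0, 0.985]],
    [1, [0.815, 0.035, -0.11], [0, 0, 0.985]],
    [1, [0.81, -0.08, -0.11], [0, 0, 0.985]],
    [1, [0.795, -0.19, -0.11], [0, 0, 0.985]],
    [1, [0.76, -0.295, -0.11], [0, 0, 0.985]],
    [1, [0.71, -0.4, -0.11], [0, 0, 0.985]],
    [1, [0.65, -0.49, -0.11], [0, 0, 0.985]],
    [1, [0.58, -0.575, -0.11], [0, 0, 0.985]],
  ],
)

```text
t: 2.3
tool_pos: [0.5795, -0.0558, 0.2754]
tool_rot: [3.134, 0.208, -0.0]
contact_force: [0.3, -0.9, -0.7]
opening: 0.0853
grip_force: 0.0
```

Call:
play_rows(
  series=[
    [1, [0.5, -0.65, -0.11], [0, 0, 0.985]],
    [1, [0, 0, 0], [0, 0, 0]],
    [1, [0, 0, 0], [0, 0, 0]],
  ],
)

```text
t: 2.68
tool_pos: [0.599, -0.0211, 0.2804]
tool_rot: [3.141, 0.003, -0.001]
contact_force: [-0.5, -0.3, -0.5]
opening: 0.0854
grip_force: 0.0
```

```bash
python3 - <<'E'
from h import *
i=cv2.imread('pics/w1.png')
m=cv2.inRange(cv2.cvtColor(i,cv2.COLOR_BGR2HSV),(105,150,80),(125,255,255));m[320:]=0
ys,xs=np.nonzero(m)
T=np.eye(4);T[:3,:3]=R.from_rotvec([2.557,1.825,-.001]).as_matrix();T[:3,3]=[.4195,-.3402,.2313]
w=cam('wrist');k=dict(w);k['c2w']=T@w['hand_eye']
print('divider top',rect(toz(k,np.c_[xs,ys],.09)))
o=ctrl.get_obs();print(o['t'],o['tool_pos'],R.from_rotvec(o['tool_rot']).as_matrix()[:,0])
cv2.imwrite('pics/w2.png',w['color'])
for b in blobs(w,(22,150,120),(35,255,255)): print(b.min(0),b.max(0),rect(toz(w,b,.028)))
p,r=plan([.44,.345,.16],down(28))
E
```

```text
divider top (array([ 0.4335, -0.3203]), 109.60675048828125, 8.033037185668945, 73.56615447998047)
2.725 [ 0.5988 -0.0213  0.2804] [ 1.      0.001  -0.0008]
[231  73] [310 132] (array([0.676 , 0.0224]), 70.03931427001953, 46.9830322265625, 85.80692291259766)
[[-0.396, -0.916, 0.301], [0.0, 0.001, -0.437]]
[[-0.339, -0.939, 0.301], [0.0, 0.001, -0.437]]
[[-0.282, -0.957, 0.301], [0.0, 0.001, -0.437]]
[[-0.222, -0.973, 0.301], [0.0, 0.001, -0.437]]
[[-0.163, -0.985, 0.3], [0.0, 0.001, -0.437]]
[[-0.102, -0.993, 0.301], [0.0, 0.001, -0.437]]
[[-0.042, -0.997, 0.301], [0.0, 0.001, -0.437]]
[[0.019, -0.998, 0.301], [0.0, 0.001, -0.437]]
end [0.44  0.345 0.16 ] 0.030835935375906807 deg
```

View pics/w2.png

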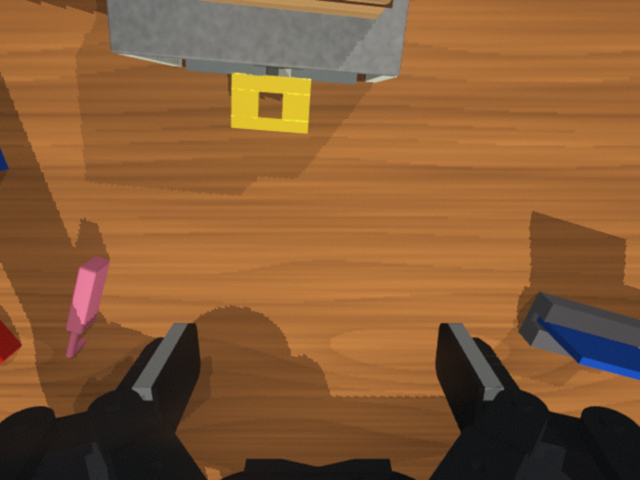

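The flange is at (270,103) with its hole at (270,105). The cabinet's top front edge runs from (110,52) to about (395,78), so the tray is yawed about -4°. I'll refine that and move to the hook.

Call:
play_rows(
  series=[
    [1, [-0.395, -0.915, 0.3], [0, 0, -0.437]],
    [1, [-0.34, -0.94, 0.3], [0, 0, -0.437]],
    [1, [-0.28, -0.957, 0.3], [0, 0, -0.437]],
    [1, [-0.222, -0.973, 0.3], [0, 0, -0.437]],
    [1, [-0.163, -0.985, 0.3], [0, 0, -0.437]],
    [1, [-0.1, -0.993, 0.3], [0, 0, -0.437]],
    [1, [-0.04, -0.997, 0.3], [0, 0, -0.437]],
    [1, [0.02, -0.998, 0.3], [0, 0, -0.437]],
  ],
)

```text
t: 3.72
tool_pos: [0.4401, 0.3463, 0.1604]
tool_rot: [3.047, 0.763, 0.001]
contact_force: [-0.1, 0.2, 0.7]
opening: 0.0853
grip_force: 0.0
```

Call:
play_rows(
  series=[
    [1, [0, 0, 0], [0, 0, 0]],
    [1, [0, 0, 0], [0, 0, 0]],
  ],
)

```text
t: 3.98
tool_pos: [0.4408, 0.3453, 0.1608]
tool_rot: [3.047, 0.761, 0.0]
contact_force: [-0.1, -0.8, 1.4]
opening: 0.0854
grip_force: 0.0
```

```bash
python3 - <<'E'
from h import *
o=ctrl.get_obs();print(o['t'],o['tool_pos'],R.from_rotvec(o['tool_rot']).as_matrix()[:,0])
w=cam('wrist');cv2.imwrite('pics/w3.png',w['color'])
for b in blobs(w,(0,200,110),(6,255,255)): print(b.min(0),b.max(0),rect(toz(w,b,.034)))
# tray from w2
k=dict(w);T=np.eye(4);T[:3,:3]=R.from_matrix(np.array([[1,.001,-.0008],[.001,-1,0],[-.0008,0,-1]]).T).as_matrix();T[:3,3]=[.5988,-.0213,.2804];k['c2w']=T@w['hand_eye']
im=cv2.imread('pics/w2.png')
m=cv2.inRange(cv2.cvtColor(im,cv2.COLOR_BGR2HSV),(22,150,120),(35,255,255))
cs,h=cv2.findContours(m,cv2.RETR_CCOMP,cv2.CHAIN_APPROX_NONE)
for c,hh in zip(cs,h[0]):
    if cv2.contourArea(c)>50: print(hh[3],c[:,0].min(0),c[:,0].max(0),rect(toz(k,c[:,0],.028)))
e=toz(k,[[110,52],[395,79],[231,129],[307,133]],.127);e[2:]=toz(k,[[231,129],[307,133]],.025);print(e)
E
```

```text
3.975 [0.4408 0.3453 0.1608] [ 0.8827  0.4699 -0.    ]
[297 163] [323 280] (array([0.4399, 0.3518]), 81.83580017089844, 17.094039916992188, 28.267839431762695)
-1 [231  73] [310 132] (array([0.6764, 0.0227]), 70.0428695678711, 46.984134674072266, 85.77286529541016)
0 [257  91] [283 119] (array([0.6749, 0.0227]), 23.208763122558594, 23.169452667236328, -3.88690185546875)
[[ 0.7092  0.1145  0.127 ]
 [ 0.6931 -0.071   0.127 ]
 [ 0.6538  0.0598  0.025 ]
 [ 0.6503 -0.0102  0.025 ]]
```

View pics/w3.png

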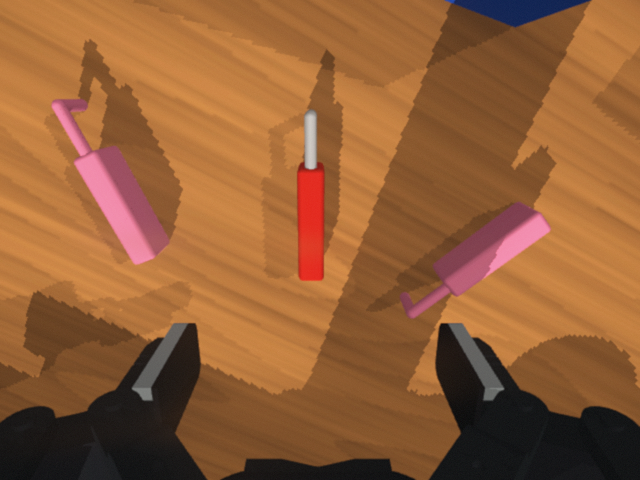

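The red handle is centred at (311,222) and its rod end is at (311,112). Both decoys are clear of the grasp. Grasping now.

Call:
play_rows(
  series=[
    [0.6, [0.012, -0.03, 0.8], [0, 0, 0]],
    [0.6, [0.012, -0.03, 0.8], [0, 0, 0]],
    [0.6, [0.012, -0.03, 0.8], [0, 0, 0]],
    [0.6, [0.012, -0.03, 0.4], [0, 0, 0]],
    [0.6, [0, 0, 0.25], [0, 0, 0]],
    [0, [0, 0, 0], [0, 0, 0]],
    [0, [0, 0, 0], [0, 0, 0]],
    [0, [0, 0, 0], [0, 0, 0]],
  ],
  force=60,
)

```text
t: 5.03
tool_pos: [0.4408, 0.3536, 0.0101]
tool_rot: [-3.047, -0.763, -0.005]
contact_force: [0.5, -0.5, 2.8]
opening: 0.0171
grip_force: 61.6
```

Call:
play_rows(
  series=[
    [0, [0, 0, 0], [0, 0, 0]],
    [0, [0, 0, 0], [0, 0, 0]],
  ],
)

```text
t: 5.28
tool_pos: [0.4408, 0.3536, 0.0101]
tool_rot: [-3.047, -0.763, -0.005]
contact_force: [-0.9, 0.4, 6.8]
opening: 0.0166
grip_force: 61.9
```

```bash
python3 - <<'E'
from h import *
r0=down(28); 
p,r=plan([.6048,.028,.07],R.from_euler('z',-32.5,degrees=True)*R.from_rotvec([-3.047,-.763,-.005]),p0=[.4408,.3536,.0701],R0=R.from_rotvec([-3.047,-.763,-.005]))
E
```

```text
[[-0.022, 0.911, 0.0], [-0.002, -0.0, 0.508]]
[[0.043, 0.911, 0.001], [-0.002, -0.0, 0.508]]
[[0.107, 0.905, 0.001], [-0.002, -0.0, 0.508]]
[[0.171, 0.895, 0.001], [-0.002, -0.0, 0.508]]
[[0.234, 0.881, 0.002], [-0.002, -0.0, 0.508]]
[[0.295, 0.862, 0.001], [-0.002, -0.0, 0.508]]
[[0.356, 0.839, 0.002], [-0.002, -0.0, 0.508]]
[[0.415, 0.812, 0.002], [-0.002, -0.0, 0.508]]
end [0.6048 0.028  0.07  ] 0.027762938854045186 deg
```

Call:
play_rows(
  series=[
    [0, [0, 0, -0.4], [0, 0, 0]],
    [0, [0, 0, -0.8], [0, 0, 0]],
    [0, [0, 0, 0], [0, 0, 0]],
  ],
)

```text
t: 5.65
tool_pos: [0.442, 0.3545, 0.073]
tool_rot: [-3.045, -0.762, -0.012]
contact_force: [0.6, 0.4, -1.3]
opening: 0.0168
grip_force: 61.1
```

Call:
play_rows(
  series=[
    [0, [-0.02, 0.91, 0], [0, 0, 0.508]],
    [0, [0.043, 0.91, 0], [0, 0, 0.508]],
    [0, [0.107, 0.905, 0], [0, 0, 0.508]],
    [0, [0.17, 0.895, 0], [0, 0, 0.508]],
    [0, [0.234, 0.88, 0], [0, 0, 0.508]],
    [0, [0.295, 0.862, 0], [0, 0, 0.508]],
    [0, [0.356, 0.84, 0], [0, 0, 0.508]],
    [0, [0.415, 0.81, 0], [0, 0, 0.508]],
  ],
)

```text
t: 6.65
tool_pos: [0.603, 0.0261, 0.0674]
tool_rot: [-3.139, 0.125, 0.003]
contact_force: [0.4, 0.2, -1.2]
opening: 0.017
grip_force: 61.0
```

Call:
play_rows(
  series=[
    [0, [0, 0, 0], [0, 0, 0]],
    [0, [0, 0, 0], [0, 0, 0]],
  ],
)

```text
t: 6.9
tool_pos: [0.6024, 0.0278, 0.0674]
tool_rot: [-3.139, 0.121, 0.003]
contact_force: [-0.1, 0.2, -0.7]
opening: 0.0168
grip_force: 61.0
```

```bash
python3 - <<'E'
from h import *
o=ctrl.get_obs();print(o['t'],o['tool_pos'],R.from_rotvec(o['tool_rot']).as_matrix()[:,0],o['grip_force'])
w=cam('wrist');cv2.imwrite('pics/w4.png',w['color'])
m=cv2.inRange(cv2.cvtColor(w['color'],cv2.COLOR_BGR2HSV),(22,150,120),(35,255,255))
cs,h=cv2.findContours(m,cv2.RETR_CCOMP,cv2.CHAIN_APPROX_NONE)
for c,hh in zip(cs,h[0]):
    if cv2.contourArea(c)>50: print(hh[3],c[:,0].min(0),c[:,0].max(0),rect(toz(w,c[:,0],.028)))
E
```

```text
6.9 [0.6024 0.0278 0.0674] [ 0.997  -0.0768 -0.0022] 61.03146314620972
-1 [232  58] [405 174] (array([0.6761, 0.0224]), 69.75371551513672, 46.360198974609375, 85.59342193603516)
```

View pics/w4.png

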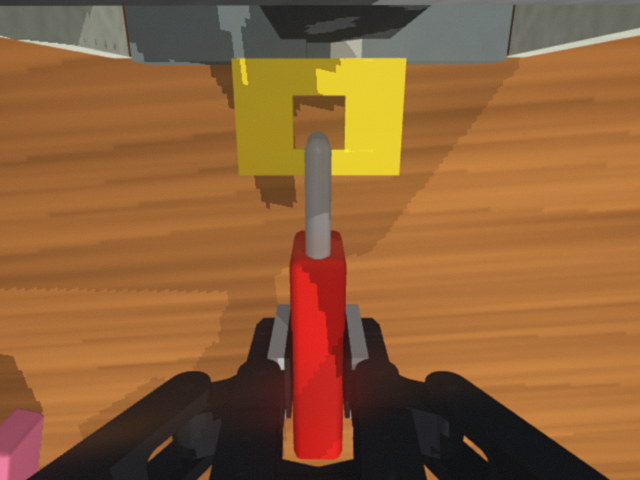

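The tooth end at (318,136) sits just ahead of the handle, in line with the hole at (319,123). I'll shift 2 mm forward and lower it.

Call:
play_rows(
  series=[
    [0, [0.04, 0, 0.2], [0, 0, 0]],
    [0, [0, 0, 0.3], [0, 0, 0]],
    [0, [0, 0, 0.25], [0, 0, 0]],
    [0, [0, 0, 0.25], [0, 0, 0]],
    [0, [0, 0, 0], [0, 0, 0]],
    [0, [0, 0, 0], [0, 0, 0]],
  ],
)

```text
t: 7.7
tool_pos: [0.6057, 0.0272, 0.0185]
tool_rot: [-3.139, 0.121, -0.001]
contact_force: [0.1, -0.4, -1.4]
opening: 0.0171
grip_force: 61.0
```

Call:
play_rows(
  series=[
    [0, [-0.2, 0, 0], [0, 0, 0]],
    [0, [-0.25, 0, 0], [0, 0, 0]],
    [0, [-0.25, 0, 0], [0, 0, 0]],
    [0, [0, 0, 0], [0, 0, 0]],
  ],
)

```text
t: 8.2
tool_pos: [0.5688, 0.0302, 0.0182]
tool_rot: [-3.139, 0.121, 0.003]
contact_force: [-0.5, -0.1, -1.4]
opening: 0.0168
grip_force: 61.1
```

```bash
python3 - <<'E'
from h import *
o=ctrl.get_obs();print(o['t'],o['tool_pos'],o['contact_force'])
w=cam('wrist')
for b in blobs(w,(22,150,120),(35,255,255)): print(b.min(0),b.max(0),rect(toz(w,b,.028)))
w=cam('top')
for b in blobs(w,(22,150,120),(35,255,255)): print(b.min(0),b.max(0),rect(toz(w,b,.028)))
E
```

```text
8.2 [0.5688 0.0302 0.0182] [-0.463  -0.0862 -1.3865]
[198  36] [439 196] (array([0.6442, 0.0248]), 69.70850372314453, 46.664222717285156, 85.58650970458984)
[203 177] [226 204] (array([0.7209, 0.3643]), 80.68579864501953, 66.00688171386719, 8.76704216003418)
[316 207] [337 210] (array([0.6644, 0.022 ]), 64.30384063720703, 7.484236240386963, 83.4186019897461)
[ 60 372] [ 65 384] (array([0.1649, 0.7938]), 34.773197174072266, 13.696920394897461, -5.373504638671875)
```

Call:
play_rows(
  series=[
    [0, [-0.35, 0, 0], [0, 0, 0]],
    [0, [-0.5, 0, 0], [0, 0, 0]],
    [0, [-0.5, 0, 0], [0, 0, 0]],
    [0, [-0.5, 0, 0], [0, 0, 0]],
    [0, [-0.3, 0, 0], [0, 0, 0]],
    [0, [-0.15, 0, 0], [0, 0, 0]],
    [0, [-0.06, 0, 0], [0, 0, 0]],
    [0, [-0.06, 0, 0], [0, 0, 0]],
  ],
)

```text
t: 9.3
tool_pos: [0.4501, 0.0393, 0.0183]
tool_rot: [-3.139, 0.121, -0.0]
contact_force: [3.2, 1.1, -1.9]
opening: 0.0171
grip_force: 60.9
```

Call:
play_rows(
  series=[
    [0, [-0.06, 0, 0], [0, 0, 0]],
    [0, [-0.04, 0, 0], [0, 0, 0]],
    [0, [0, 0, 0], [0, 0, 0]],
  ],
)

```text
t: 9.68
tool_pos: [0.4447, 0.0397, 0.0183]
tool_rot: [-3.139, 0.121, 0.001]
contact_force: [2.2, 0.5, -1.0]
opening: 0.0169
grip_force: 61.0
```

Call:
play_rows(
  series=[
    [0, [-0.05, 0, 0], [0, 0, 0]],
    [0, [-0.03, 0, 0], [0, 0, 0]],
    [0, [0, 0, 0], [0, 0, 0]],
  ],
)

```text
t: 10.05
tool_pos: [0.444, 0.0395, 0.02]
tool_rot: [3.139, -0.121, 0.012]
contact_force: [6.1, 0.1, 1.7]
opening: 0.0168
grip_force: 61.5
```

Call:
play_rows(
  series=[
    [0, [-0.05, 0, 0], [0, 0, 0]],
    [0, [-0.03, 0, 0], [0, 0, 0]],
    [0, [0, 0, 0], [0, 0, 0]],
  ],
)

```text
t: 10.42
tool_pos: [0.4437, 0.0395, 0.0208]
tool_rot: [3.138, -0.122, 0.027]
contact_force: [22.1, -1.2, -12.3]
opening: 0.0167
grip_force: 59.2
```

The tray is against its stop: force rose to 22 N with no further travel. I'll back off, lift out and return the hook to its original spot.

Call:
play_rows(
  series=[
    [0, [0.1, 0, 0], [0, 0, 0]],
    [0, [0.1, 0, 0], [0, 0, 0]],
    [0, [0, 0, 0], [0, 0, 0]],
    [0, [0, 0, -0.4], [0, 0, 0]],
    [0, [0, 0, -0.6], [0, 0, 0]],
    [0, [0, 0, -0.2], [0, 0, 0]],
    [0, [0, 0, 0], [0, 0, 0]],
  ],
)

```text
t: 11.3
tool_pos: [0.4469, 0.0395, 0.0784]
tool_rot: [3.139, -0.121, 0.001]
contact_force: [-0.2, 0.4, -1.2]
opening: 0.0168
grip_force: 61.0
```

```bash
python3 - <<'E'
from h import *
o=ctrl.get_obs();print(o['t'],o['tool_pos'],o['tool_rot'],o['contact_force'])
plan([.4395,.3515,.075],R.from_rotvec([-3.047,-.763,-.005]))
w=cam('wrist');cv2.imwrite('pics/w5.png',w['color'])
for b in blobs(w,(22,150,120),(35,255,255)): print(b.min(0),b.max(0),rect(toz(w,b,.028)))
E
```

```text
11.3 [0.4469 0.0395 0.0784] [ 3.1392 -0.1209  0.0008] [-0.1957  0.4417 -1.2173]
[[-0.09, -0.887, 0.01], [0.001, 0.003, -0.581]]
[[-0.017, -0.892, 0.009], [0.001, 0.003, -0.581]]
[[0.055, -0.89, 0.01], [0.001, 0.003, -0.581]]
[[0.126, -0.883, 0.01], [0.001, 0.003, -0.581]]
[[0.198, -0.869, 0.011], [0.001, 0.003, -0.581]]
[[0.268, -0.851, 0.01], [0.001, 0.003, -0.581]]
[[0.336, -0.826, 0.011], [0.001, 0.003, -0.581]]
end [0.4395 0.3515 0.075 ] 0.01710046957033397 deg
[237  62] [400 172] (array([0.5199, 0.0341]), 69.71626281738281, 46.768314361572266, 85.62664031982422)
```

View pics/w5.png

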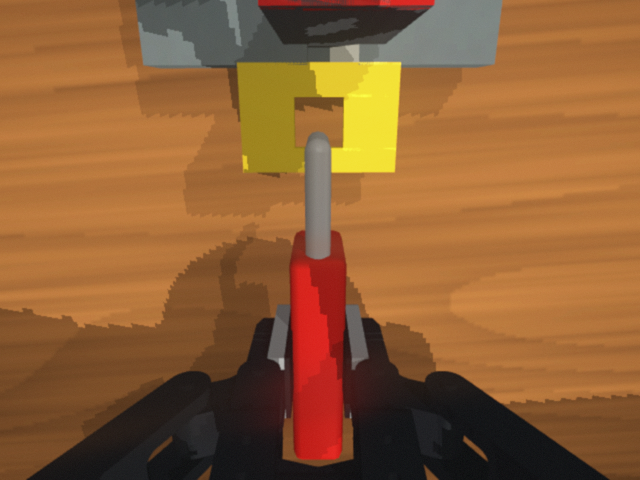

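The hook is free above the hole and the tray is out, having travelled 157 mm. Returning the hook.

Call:
play_rows(
  series=[
    [0, [-0.09, -0.887, 0], [0, 0, -0.581]],
    [0, [-0.017, -0.892, 0], [0, 0, -0.581]],
    [0, [0.055, -0.89, 0], [0, 0, -0.581]],
    [0, [0.126, -0.883, 0], [0, 0, -0.581]],
    [0, [0.2, -0.87, 0], [0, 0, -0.581]],
    [0, [0.27, -0.85, 0], [0, 0, -0.581]],
    [0, [0.336, -0.826, 0], [0, 0, -0.581]],
    [0, [0, 0, 0.4], [0, 0, 0]],
  ],
)

```text
t: 12.35
tool_pos: [0.4399, 0.3542, 0.0582]
tool_rot: [-3.045, -0.768, -0.003]
contact_force: [-0.0, -0.7, -0.6]
opening: 0.0166
grip_force: 61.1
```

Call:
play_rows(
  series=[
    [0, [0, 0, 0.5], [0, 0, 0]],
    [0, [0, 0, 0.3], [0, 0, 0]],
    [0, [0, 0, 0], [0, 0, 0]],
    [0, [0, 0, 0], [0, 0, 0]],
  ],
)

```text
t: 12.85
tool_pos: [0.4402, 0.3514, 0.0188]
tool_rot: [-3.048, -0.762, -0.001]
contact_force: [-0.1, -0.7, -0.9]
opening: 0.017
grip_force: 61.0
```

Call:
play_rows(
  series=[
    [0, [0, 0, 0.1], [0, 0, 0]],
    [0, [0, 0, 0.06], [0, 0, 0]],
    [0, [0, 0, 0], [0, 0, 0]],
    [0.5, [0, 0, 0], [0, 0, 0]],
    [0.5, [0, 0, 0], [0, 0, 0]],
    [0.5, [0, 0, 0], [0, 0, 0]],
    [0.5, [0, 0, -0.4], [0, 0, 0]],
    [0.5, [0, 0, -0.8], [0, 0, 0]],
  ],
)

```text
t: 13.85
tool_pos: [0.4385, 0.3508, 0.0702]
tool_rot: [3.046, 0.763, -0.005]
contact_force: [1.0, -0.2, 0.1]
opening: 0.0427
grip_force: 0.0
```

Call:
play_rows(
  series=[
    [0.5, [0, 0, -0.9], [0, 0, 0]],
    [0.5, [0, 0, -0.9], [0, 0, 0]],
    [0.5, [0, 0, -0.9], [0, 0, 0]],
    [0.5, [0, 0, 0], [0, 0, 0]],
  ],
)

```text
t: 14.35
tool_pos: [0.4423, 0.3532, 0.2127]
tool_rot: [-3.044, -0.763, -0.018]
contact_force: [-0.6, -0.7, -0.2]
opening: 0.0428
grip_force: 0.0
```

```bash
python3 - <<'E'
from h import *
o=ctrl.get_obs();print(o['t'],o['tool_pos'],o['contact_force'])
w=cam('wrist')
for b in blobs(w,(0,200,110),(6,255,255),1): print(b.min(0),b.max(0),rect(toz(w,b,.034)))
for c in((.44,.6,-1),):
  p,r=plan([.50,.02,.26],down(0))
E
```

```text
14.35 [0.4423 0.3532 0.2127] [-0.602  -0.6975 -0.1942]
[307 164] [329 264] (array([0.438 , 0.3521]), 82.07005310058594, 17.648927688598633, 28.12474250793457)
[[-0.298, 0.917, -0.147], [-0.002, -0.006, 0.502]]
[[-0.233, 0.935, -0.146], [-0.002, -0.006, 0.502]]
[[-0.167, 0.95, -0.146], [-0.002, -0.006, 0.502]]
[[-0.101, 0.959, -0.146], [-0.002, -0.006, 0.502]]
[[-0.033, 0.964, -0.145], [-0.002, -0.006, 0.502]]
[[0.034, 0.964, -0.145], [-0.002, -0.006, 0.502]]
[[0.102, 0.959, -0.144], [-0.002, -0.006, 0.502]]
end [0.5  0.02 0.26] 0.027764433350946246 deg
```

Call:
play_rows(
  series=[
    [0.5, [-0.3, 0.917, -0.15], [0, 0, 0.502]],
    [0.5, [-0.233, 0.935, -0.15], [0, 0, 0.502]],
    [0.5, [-0.167, 0.95, -0.15], [0, 0, 0.502]],
    [0.5, [-0.1, 0.96, -0.15], [0, 0, 0.502]],
    [0.5, [-0.033, 0.964, -0.15], [0, 0, 0.502]],
    [0.5, [0.034, 0.964, -0.15], [0, 0, 0.502]],
    [0.5, [0.1, 0.96, -0.15], [0, 0, 0.502]],
    [0.5, [0.9, 0, 0], [0, 0, 0.55]],
  ],
)

```text
t: 15.4
tool_pos: [0.5431, 0.0161, 0.2578]
tool_rot: [3.138, -0.132, -0.0]
contact_force: [0.4, 1.4, 0.4]
opening: 0.0429
grip_force: 0.0
```

Call:
play_rows(
  series=[
    [0.5, [0, 0, 0], [0, 0, 0]],
    [0.5, [0, 0, 0], [0, 0, 0]],
  ],
)

```text
t: 15.65
tool_pos: [0.5428, 0.0194, 0.2565]
tool_rot: [-3.139, 0.119, 0.005]
contact_force: [0.6, -0.4, 0.6]
opening: 0.0427
grip_force: 0.0
```

```bash
python3 - <<'E'
from h import *
o=ctrl.get_obs();print(o['t'],o['tool_pos'],o['contact_force'],R.from_rotvec(o['tool_rot']).as_matrix()[:,0])
w=cam('wrist');np.savez('w6.npz',**w)
m=cv2.inRange(cv2.cvtColor(w['color'],cv2.COLOR_BGR2HSV),(22,150,120),(35,255,255))
cs,h=cv2.findContours(m,cv2.RETR_CCOMP,cv2.CHAIN_APPROX_NONE)
for c,hh in zip(cs,h[0]):
    if cv2.contourArea(c)>50: print(hh[3],c[:,0].min(0),c[:,0].max(0),rect(toz(w,c[:,0],.028)))
yaw=np.radians(-4.4);X=np.array([np.cos(yaw),np.sin(yaw),0]);Y=np.array([-X[1],X[0],0]);
hole=np.array([.5186,.0342,0]);g=hole+.099*X+[0,0,.016];print('groove',g)
im=w['color'].copy()
cv2.imwrite('pics/w6.png',cv2.resize(im[0:300,120:520],(800,600),interpolation=cv2.INTER_CUBIC))
for nm,q in(('rear top',[(-.059,.005,.012),(.059,.005,.012)]),('floor',[(-.059,-.005,0),(.059,-.005,0)]),('bevel top',[(-.059,-.017,.012),(.059,-.017,.012)]),('hood',[(-.045,-.028,.09),(-.045,.015,.09),(.045,-.028,.09),(.045,.015,.09)])):
    P=np.array([g+a*X+b*Y+[0,0,c] for a,b,c in q]);print(nm,((proj(w,P)-[120,0])*2).round(0).tolist())
E
```

```text
15.65 [0.5428 0.0194 0.2565] [ 0.628  -0.4203  0.5696] [ 0.9971 -0.0757 -0.003 ]
-1 [266 194] [342 242] (array([0.5198, 0.0341]), 69.98114776611328, 45.957481384277344, 85.65809631347656)
groove [0.6173 0.0266 0.016 ]
rear top [[357.0, 353.0], [352.0, 59.0]]
floor [[380.0, 348.0], [378.0, 63.0]]
bevel top [[406.0, 353.0], [408.0, 59.0]]
hood [[440.0, 354.0], [318.0, 354.0], [446.0, 71.0], [310.0, 71.0]]
```

View pics/w6.png

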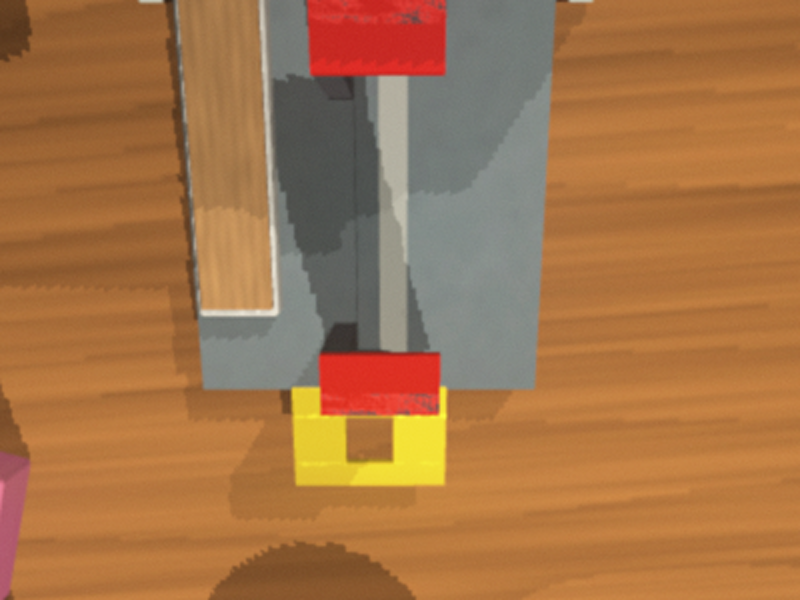

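The tray picture matches the predicted groove and hoods to within about 1 px (hood edges at 320–440 near and 310–446 far, rear wall at 357). So the groove is at (0.6173, 0.0266), yaw -4.4°. Next is the divider.

```bash
python3 - <<'E'
from h import *
plan([.4335,-.3203,.2],down(73.6))
E
```

```text
[[-0.166, 0.694, 0.114], [-0.001, 0.001, -0.974]]
[[-0.259, 0.666, 0.115], [-0.001, 0.001, -0.974]]
[[-0.347, 0.624, 0.114], [-0.001, 0.001, -0.974]]
[[-0.428, 0.571, 0.114], [-0.001, 0.001, -0.974]]
[[-0.502, 0.508, 0.115], [-0.001, 0.001, -0.974]]
[[-0.566, 0.435, 0.114], [-0.001, 0.001, -0.974]]
[[-0.619, 0.355, 0.115], [-0.001, 0.001, -0.974]]
[[-0.662, 0.267, 0.114], [-0.001, 0.001, -0.974]]
[[-0.693, 0.175, 0.114], [-0.001, 0.001, -0.974]]
[[-0.709, 0.079, 0.115], [-0.001, 0.001, -0.974]]
end [ 0.4335 -0.3203  0.2   ] 0.01417654179748944 deg
```

Call:
play_rows(
  series=[
    [0.5, [-0.166, 0.694, 0.114], [0, 0, -0.974]],
    [0.5, [-0.26, 0.666, 0.114], [0, 0, -0.974]],
    [0.5, [-0.347, 0.624, 0.114], [0, 0, -0.974]],
    [0.5, [-0.428, 0.57, 0.114], [0, 0, -0.974]],
    [0.5, [-0.5, 0.508, 0.114], [0, 0, -0.974]],
    [0.5, [-0.566, 0.435, 0.114], [0, 0, -0.974]],
    [0.5, [-0.62, 0.355, 0.114], [0, 0, -0.974]],
    [0.5, [-0.66, 0.267, 0.114], [0, 0, -0.974]],
  ],
)

```text
t: 16.7
tool_pos: [0.4553, -0.2525, 0.2123]
tool_rot: [2.743, 1.53, 0.0]
contact_force: [-0.7, -0.2, 0.5]
opening: 0.0429
grip_force: 0.0
```

Call:
play_rows(
  series=[
    [0.5, [-0.693, 0.175, 0.114], [0, 0, -0.974]],
    [0.5, [-0.71, 0.08, 0.114], [0, 0, -0.974]],
    [0.5, [0, 0, 0], [0, 0, 0]],
    [0.5, [0, 0, 0], [0, 0, 0]],
  ],
)

```text
t: 17.2
tool_pos: [0.4343, -0.3196, 0.201]
tool_rot: [-2.517, -1.88, -0.001]
contact_force: [0.8, 0.9, 0.2]
opening: 0.0425
grip_force: 0.0
```

```bash
python3 - <<'E'
from h import *
o=ctrl.get_obs();print(o['t'],o['tool_pos'],o['contact_force'],R.from_rotvec(o['tool_rot']).as_euler('ZYX',degrees=True))
w=cam('wrist')
m=cv2.inRange(cv2.cvtColor(w['color'],cv2.COLOR_BGR2HSV),(105,150,60),(125,255,255));m[340:]=0
n,l,s,_=cv2.connectedComponentsWithStats(m);print(s[1:][s[1:,4]>60])
k=np.isin(l,[j for j in range(1,n) if s[j,4]>60]);ys,xs=np.nonzero(k)
a=rect(toz(w,np.c_[xs,ys],.09));print(a)
plan([a[0][0],a[0][1],.049],down(a[3]))
E
```

```text
17.2 [ 0.4343 -0.3196  0.201 ] [0.8479 0.8619 0.1815] [ 73.5156  -0.02   179.9865]
[[ 312  139   13  173 2050]]
(array([ 0.4343, -0.3157]), 114.1231918334961, 7.497245788574219, 73.79716491699219)
[[0.018, -0.007, 0.761], [0.001, -0.0, -0.007]]
[[0.018, -0.006, 0.76], [0.001, -0.0, -0.007]]
[[0.017, -0.007, 0.761], [0.001, -0.0, -0.007]]
[[0.018, -0.006, 0.76], [0.001, -0.0, -0.007]]
end [ 0.4343 -0.3157  0.049 ] 0.015103090362597217 deg
```

Call:
play_rows(
  series=[
    [0.5, [0, 0, 0.8], [0, 0, 0]],
    [0.5, [0, 0, 0.9], [0, 0, 0]],
    [0.5, [0, 0, 0.8], [0, 0, 0]],
    [0.5, [0, 0, 0.4], [0, 0, 0]],
    [0.5, [0, 0, 0.14], [0, 0, 0]],
    [0.5, [0, 0, 0], [0, 0, 0]],
    [0, [0, 0, 0], [0, 0, 0]],
    [0, [0, 0, 0], [0, 0, 0]],
  ],
  force=50,
)

```text
t: 18.25
tool_pos: [0.435, -0.3212, 0.0502]
tool_rot: [2.515, 1.879, 0.001]
contact_force: [-1.0, 0.5, 18.6]
opening: 0.0072
grip_force: 51.1
```

Call:
play_rows(
  series=[
    [0, [0, 0, 0], [0, 0, 0]],
    [0, [0, 0, 0], [0, 0, 0]],
    [0, [0, 0, 0], [0, 0, 0]],
  ],
)

```text
t: 18.62
tool_pos: [0.4351, -0.3213, 0.0502]
tool_rot: [2.515, 1.879, 0.001]
contact_force: [0.0, 1.0, 5.8]
opening: 0.0076
grip_force: 49.8
```

```bash
cat >> h.py <<'E'
yaw=-4.4; G=np.array([.6173,.0266,.016]); Rg=R.from_euler('z',yaw,degrees=True)
def pose(th,y0,z0,back=0,off=.0015,L=.0402):
    "TCP pose for panel leaning th deg, foot middle at groove (0,y0,z0)+back along panel"
    s,c=np.sin(np.radians(th)),np.cos(np.radians(th)); t=np.array([0,-s,c])
    return G+Rg.apply(np.array([off,y0,z0])+t*(L+back)), Rg*R.from_euler('x',th,degrees=True)*down(180)
E
python3 - <<'E'
from h import *
R0=R.from_rotvec([2.515,1.879,.001])
p,r=pose(35,-.0015,.0033,.15)
print(p); plan(p,r,[.435,-.321,.20],R0)
E
```

```text
[ 0.6103 -0.0838  0.1751]
[[0.426, 0.155, 0.038], [-0.241, 0.3, -0.947]]
[[0.401, 0.208, 0.062], [-0.241, 0.3, -0.947]]
[[0.366, 0.257, 0.086], [-0.241, 0.3, -0.947]]
[[0.326, 0.299, 0.109], [-0.241, 0.3, -0.947]]
[[0.278, 0.335, 0.133], [-0.241, 0.3, -0.947]]
[[0.227, 0.363, 0.155], [-0.241, 0.3, -0.947]]
[[0.169, 0.384, 0.177], [-0.241, 0.3, -0.947]]
[[0.111, 0.397, 0.195], [-0.241, 0.3, -0.947]]
[[0.049, 0.4, 0.212], [-0.241, 0.3, -0.947]]
[[-0.013, 0.395, 0.226], [-0.241, 0.3, -0.947]]
[[-0.074, 0.381, 0.237], [-0.241, 0.3, -0.947]]
[[-0.133, 0.36, 0.246], [-0.241, 0.3, -0.947]]
[[-0.19, 0.33, 0.25], [-0.241, 0.3, -0.947]]
end [ 0.6103 -0.0838  0.1751] 0.02820950297922349 deg
```

Call:
play_rows(
  series=[
    [0, [0, 0, -0.3], [0, 0, 0]],
    [0, [0, 0, -0.9], [0, 0, 0]],
    [0, [0, 0, -0.9], [0, 0, 0]],
    [0, [0, 0, -0.9], [0, 0, 0]],
    [0, [0, 0, 0], [0, 0, 0]],
    [0, [0, 0, 0], [0, 0, 0]],
  ],
)

```text
t: 19.38
tool_pos: [0.4339, -0.3202, 0.1983]
tool_rot: [-2.516, -1.88, 0.0]
contact_force: [0.5, 0.1, -1.9]
opening: 0.0076
grip_force: 50.9
```

Call:
play_rows(
  series=[
    [0, [0.426, 0.155, 0.038], [-0.241, 0.3, -0.947]],
    [0, [0.4, 0.208, 0.062], [-0.241, 0.3, -0.947]],
    [0, [0.366, 0.257, 0.086], [-0.241, 0.3, -0.947]],
    [0, [0.326, 0.3, 0.109], [-0.241, 0.3, -0.947]],
    [0, [0.278, 0.335, 0.133], [-0.241, 0.3, -0.947]],
    [0, [0.227, 0.363, 0.155], [-0.241, 0.3, -0.947]],
    [0, [0.17, 0.384, 0.177], [-0.241, 0.3, -0.947]],
  ],
)

```text
t: 20.25
tool_pos: [0.5278, -0.1914, 0.1827]
tool_rot: [1.366, 2.762, 0.568]
contact_force: [-0.1, -0.2, -0.4]
opening: 0.0073
grip_force: 50.9
```

Call:
play_rows(
  series=[
    [0, [0.11, 0.397, 0.195], [-0.241, 0.3, -0.947]],
    [0, [0.05, 0.4, 0.212], [-0.241, 0.3, -0.947]],
    [0, [-0.013, 0.395, 0.226], [-0.241, 0.3, -0.947]],
    [0, [-0.074, 0.38, 0.237], [-0.241, 0.3, -0.947]],
    [0, [-0.133, 0.36, 0.246], [-0.241, 0.3, -0.947]],
    [0, [-0.19, 0.33, 0.25], [-0.241, 0.3, -0.947]],
    [0, [0, 0, 0], [0, 0, 0]],
    [0, [0, 0, 0], [0, 0, 0]],
  ],
)

```text
t: 21.25
tool_pos: [0.6086, -0.0833, 0.1725]
tool_rot: [0.118, 2.976, 0.941]
contact_force: [-0.7, -0.7, -0.7]
opening: 0.0072
grip_force: 50.9
```

```bash
python3 - <<'E'
from h import *
o=ctrl.get_obs();print(o['t'],o['tool_pos'],o['contact_force'],o['opening'],o['q'])
p,r=pose(35,-.0015,.0033,.15);print('err',p-o['tool_pos'],np.degrees((R.from_rotvec(o['tool_rot']).inv()*r).magnitude()))
i=cam('top')
k=[b for b in blobs(i,(105,150,60),(125,255,255),4) if b[:,0].mean()>260][0]
print(k.min(0),k.max(0))
# predicted panel corners in top view
Ro=R.from_rotvec(o['tool_rot']);c=[o['tool_pos']+Ro.apply([a+.0015,b,z]) for a in(-.055,.055) for b in(-.004,.004) for z in(.0402,-.0398)]
q=proj(i,c);print(q.round(1).tolist())
w=cam('wrist');cv2.imwrite('pics/w7.png',w['color'])
kk=[b for b in blobs(w,(105,150,60),(125,255,255),2)];print([(b.min(0),b.max(0)) for b in kk]);print(proj(w,c).round().tolist())
plan(pose(35,-.0015,.0033,.03)[0],r)
E
```

```text
21.25 [ 0.6086 -0.0833  0.1725] [-0.6801 -0.6631 -0.6596] 0.007225989169901801 [-0.5024  0.1862  1.6563  0.5491  1.5831 -2.0676]
err [ 0.0017 -0.0005  0.0026] 0.30773101847422474
[356 198] [376 239]
[[358.8, 201.6], [378.1, 197.7], [356.5, 201.1], [375.8, 197.1], [356.1, 240.7], [375.5, 239.1], [353.8, 240.4], [373.2, 238.7]]
[(array([494, 102], dtype=int32), array([639, 291], dtype=int32)), (array([302, 165], dtype=int32), array([333, 466], dtype=int32))]
[[309.0, 378.0], [305.0, 528.0], [325.0, 378.0], [328.0, 528.0], [308.0, 166.0], [301.0, 216.0], [326.0, 166.0], [332.0, 216.0]]
[[-0.011, 0.005, 0.791], [0.002, -0.005, -0.006]]
[[-0.01, 0.006, 0.791], [0.002, -0.005, -0.006]]
[[-0.01, 0.006, 0.791], [0.002, -0.005, -0.006]]
end [ 0.6156 -0.0152  0.0768] 0.009203464608922872 deg
```

View pics/w7.png

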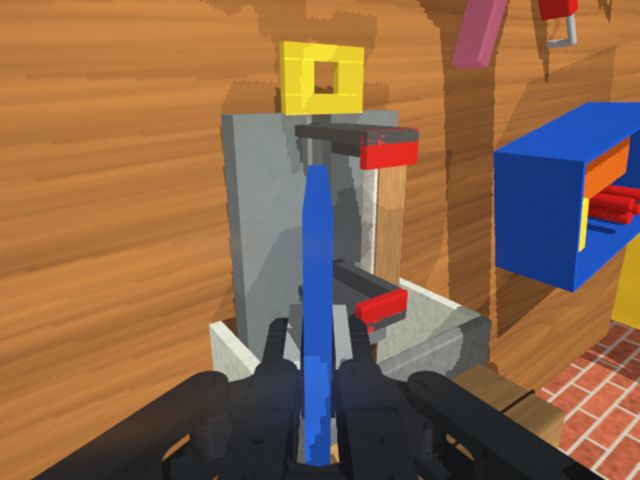

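The panel in hand projects as predicted (lower front corner at row 165, predicted 166) and points down its plane at the groove, clear of the hoods. Advancing.

Call:
play_rows(
  series=[
    [0, [-0.01, 0.005, 0.79], [0, 0, 0]],
    [0, [-0.01, 0.005, 0.79], [0, 0, 0]],
    [0, [-0.01, 0.005, 0.79], [0, 0, 0]],
    [0, [0, 0, 0], [0, 0, 0]],
    [0, [0, 0, 0], [0, 0, 0]],
  ],
)

```text
t: 21.98
tool_pos: [0.6167, -0.0159, 0.0787]
tool_rot: [0.115, 2.972, 0.938]
contact_force: [0.9, 0.5, -1.1]
opening: 0.0078
grip_force: 50.9
```

```bash
python3 - <<'E'
from h import *
o=ctrl.get_obs();print(o['t'],o['tool_pos'],o['contact_force'])
p,r=pose(35,-.0015,.0033,.03);print('err',p-o['tool_pos'])
plan(pose(35,-.0015,.0033,.0)[0],r,n=5)
E
```

```text
21.975 [ 0.6167 -0.0159  0.0787] [ 0.8653  0.4807 -1.0846]
err [-0.0011  0.0007 -0.0019]
[[0.004, -0.002, 0.128], [0.001, -0.0, -0.001]]
[[0.005, -0.003, 0.127], [0.001, -0.0, -0.001]]
[[0.004, -0.002, 0.128], [0.001, -0.0, -0.001]]
[[0.005, -0.002, 0.127], [0.001, -0.0, -0.001]]
[[0.004, -0.002, 0.128], [0.001, -0.0, -0.001]]
end [0.6169 0.002  0.0522] 0.02158813531830884 deg
```

Call:
play_rows(
  series=[
    [0, [0, 0, 0.13], [0, 0, 0]],
    [0, [0, 0, 0.13], [0, 0, 0]],
    [0, [0, 0, 0.12], [0, 0, 0]],
    [0, [0, 0, 0.1], [0, 0, 0]],
    [0, [0, 0, 0], [0, 0, 0]],
    [0, [0, 0, 0], [0, 0, 0]],
  ],
)

```text
t: 22.72
tool_pos: [0.6172, -0.0012, 0.0578]
tool_rot: [0.114, 2.973, 0.939]
contact_force: [0.3, 0.2, -1.0]
opening: 0.0076
grip_force: 50.9
```

Call:
play_rows(
  series=[
    [0, [0, 0, 0.06], [0, 0, 0]],
    [0, [0, 0, 0.06], [0, 0, 0]],
    [0, [0, 0, 0.04], [0, 0, 0]],
    [0, [0, 0, 0], [0, 0, 0]],
  ],
)

```text
t: 23.22
tool_pos: [0.6175, 0.0034, 0.0513]
tool_rot: [0.114, 2.973, 0.94]
contact_force: [-0.3, 0.1, 0.1]
opening: 0.0074
grip_force: 51.2
```

Call:
play_rows(
  series=[
    [0, [0, 0, 0.03], [0, 0, 0]],
    [0, [0, 0, 0], [0, 0, 0]],
  ],
)

```text
t: 23.48
tool_pos: [0.6181, 0.0037, 0.0511]
tool_rot: [0.114, 2.973, 0.939]
contact_force: [-2.8, -2.7, 5.5]
opening: 0.0072
grip_force: 51.7
```

Call:
play_rows(
  series=[
    [0, [0, 0, 0.03], [0, 0, 0]],
    [0, [0, 0, 0], [0, 0, 0]],
  ],
)

```text
t: 23.72
tool_pos: [0.6191, 0.0037, 0.0511]
tool_rot: [0.113, 2.971, 0.937]
contact_force: [-2.8, -5.6, 8.8]
opening: 0.0074
grip_force: 52.7
```

```bash
python3 - <<'E'
from h import *
o=ctrl.get_obs();Ro=R.from_rotvec(o['tool_rot'])
for z in(-.004,.004): print('corner in groove',Rg.inv().apply(o['tool_pos']+Ro.apply([.0015,z,.0402])-G)*1000)
print(np.degrees((Rg.inv()*Ro*down(180).inv()).as_rotvec()),o['contact_force'])
E
```

```text
corner in groove [ 2.0836 -2.8761 -0.1395]
corner in groove [2.0754 3.6768 4.4495]
[35.0041 -0.0734  0.0393] [-2.768  -5.6397  8.8172]
```

In contact with the groove floor: the corner is at y≈-2.9 mm, inside the ±5 mm floor, at 35° lean. Now the swing upright about the foot.

```bash
python3 - <<'E'
from h import *
p0,r0=None,None
for th in(35,30.5,26,21.5,17,12.5,8,4,0):
    p0,r0=plan(*pose(th,.0,.004*np.sin(np.radians(th))+.0007),p0,r0)
E
```

```text
[[0.041, 0.003, -0.018], [0.001, 0.007, 0.007]]
end [0.617  0.0035 0.0519] 0.004874244741546411 deg
[[-0.0, 0.06, 0.006], [0.562, 0.0, 0.0]]
end [0.6172 0.0061 0.0534] 0.002918179556846528 deg
[[-0.0, 0.06, 0.008], [0.563, 0.0, 0.0]]
end [0.6174 0.0089 0.0546] 0.004874244741546555 deg
[[-0.0, 0.061, 0.007], [0.562, 0.0, 0.0]]
end [0.6177 0.0118 0.0556] 0.0029181795568450596 deg
[[-0.0, 0.061, 0.008], [0.563, 0.0, 0.0]]
end [0.6179 0.0148 0.0563] 0.004874244741548414 deg
[[-0.0, 0.061, 0.009], [0.562, 0.0, 0.0]]
end [0.6181 0.0178 0.0568] 0.002918179556844309 deg
[[-0.0, 0.062, 0.008], [0.563, 0.0, 0.0]]
end [0.6184 0.0209 0.0571] 0.0048742447415452365 deg
[[-0.0, 0.055, 0.008], [0.5, 0.0, 0.0]]
end [0.6186 0.0237 0.0571] 0.00487424474154422 deg
[[-0.0, 0.056, 0.007], [0.5, 0.0, 0.0]]
end [0.6188 0.0265 0.0569] 0.004874244741543062 deg
```

Call:
play_rows(
  series=[
    [0, [0.04, 0, -0.02], [0, 0, 0]],
    [0, [0, 0.06, 0.006], [0.56, 0, 0]],
    [0, [0, 0.06, 0.008], [0.56, 0, 0]],
    [0, [0, 0.06, 0.008], [0.56, 0, 0]],
    [0, [0, 0.06, 0.008], [0.56, 0, 0]],
    [0, [0, 0, 0], [0, 0, 0]],
  ],
)

```text
t: 24.48
tool_pos: [0.6178, 0.0158, 0.0556]
tool_rot: [0.115, 3.092, 0.463]
contact_force: [0.3, -4.3, 6.2]
opening: 0.0071
grip_force: 52.3
```

```bash
cat > chk.py <<'E'
from h import *
o=ctrl.get_obs();Ro=R.from_rotvec(o['tool_rot'])
for z in(-.004,.004): print('corner in groove',Rg.inv().apply(o['tool_pos']+Ro.apply([.0015,z,.0402])-G)*1000)
print(o['t'],np.degrees((Rg.inv()*Ro*down(180).inv()).as_rotvec()),o['contact_force'],o['opening'])
E
python3 chk.py
```

```text
corner in groove [-0.0775 -2.7839 -0.012 ]
corner in groove [-0.1005  4.8652  2.3313]
24.475 [17.0326 -0.1049  0.1516] [ 0.2549 -4.2971  6.1564] 0.007128487242894009
```

Call:
play_rows(
  series=[
    [0, [0, -0.015, -0.012], [0, 0, 0]],
    [0, [0, 0.06, 0.008], [0.56, 0, 0]],
    [0, [0, 0.06, 0.008], [0.56, 0, 0]],
    [0, [0, 0.055, 0.008], [0.5, 0, 0]],
    [0, [0, 0, 0], [0, 0, 0]],
    [0, [0, 0, 0], [0, 0, 0]],
  ],
)

```text
t: 25.22
tool_pos: [0.6183, 0.0242, 0.0563]
tool_rot: [0.119, 3.134, 0.117]
contact_force: [0.3, 1.2, 7.1]
opening: 0.0078
grip_force: 52.2
```

```bash
python3 chk.py
```

```text
corner in groove [-0.3331 -3.3469 -0.0735]
corner in groove [-0.3392  4.6307  0.5248]
25.225 [ 4.2897 -0.0319  0.0425] [0.2572 1.1603 7.0609] 0.007769128358273265
```

Call:
play_rows(
  series=[
    [0, [0, 0.025, 0], [0.27, 0, 0]],
    [0, [0, 0.022, 0], [0.27, 0, 0]],
    [0, [0, 0, 0], [0, 0, 0]],
    [0, [0, 0, 0], [0, 0, 0]],
  ],
)

```text
t: 25.72
tool_pos: [0.6184, 0.0269, 0.0562]
tool_rot: [0.12, 3.139, 0.001]
contact_force: [1.8, 2.1, 5.9]
opening: 0.0077
grip_force: 52.1
```

```bash
python3 chk.py;python3 - <<'E'
from h import *
w=cam('side');cv2.imwrite('pics/s8.png',cv2.resize(w['color'][130:330,180:446],(800,600),interpolation=cv2.INTER_CUBIC))
E
```

```text
corner in groove [-0.3743 -3.6407  0.0074]
corner in groove [-0.3788  4.3593  0.0108]
25.725 [ 0.0248 -0.0289  0.0325] [1.8219 2.1264 5.8995] 0.007662946524061234
```

View pics/s8.png

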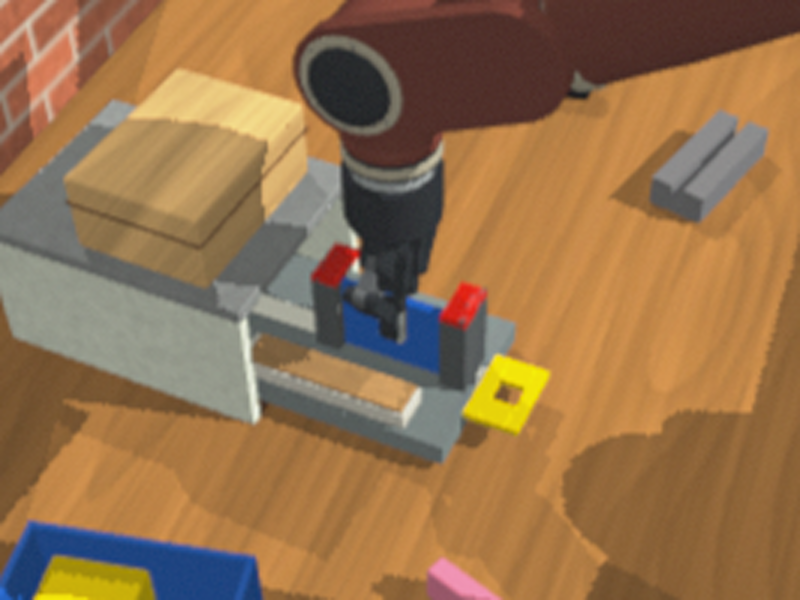

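The panel is upright under both hoods (red, at (335,265) and (465,305)) and resting on the groove floor. Releasing.

Call:
play_rows(
  series=[
    [0.12, [0, 0, 0], [0, 0, 0]],
    [0.2, [0, 0, 0], [0, 0, 0]],
    [0.3, [0, 0, 0], [0, 0, 0]],
    [0.3, [0, 0, 0], [0, 0, 0]],
    [0.3, [0, 0, -0.3], [0, 0, 0]],
    [0.3, [0, 0, -0.6], [0, 0, 0]],
    [0.3, [0, 0, -0.9], [0, 0, 0]],
    [0.3, [0, 0, -0.9], [0, 0, 0]],
  ],
)

```text
t: 26.78
tool_pos: [0.6175, 0.0264, 0.1926]
tool_rot: [-0.12, -3.138, 0.004]
contact_force: [1.1, 0.4, 0.1]
opening: 0.0256
grip_force: 0.0
```

Call:
play_rows(
  series=[
    [0.3, [0.6, 0, -0.7], [0, 0, 0]],
    [0.3, [0.8, 0, -0.4], [0, 0, 0]],
    [0.3, [0.8, 0, 0], [0, 0, 0]],
    [0.3, [0, 0, 0], [0, 0, 0]],
    [0.3, [0, 0, 0], [0, 0, 0]],
  ],
)

```text
t: 27.4
tool_pos: [0.5084, 0.0348, 0.2463]
tool_rot: [-0.12, -3.139, 0.004]
contact_force: [-0.2, 0.9, 0.9]
opening: 0.0257
grip_force: 0.0
```

```bash
python3 - <<'E'
from h import *
o=ctrl.get_obs();print(o['t'],o['tool_pos'],o['contact_force'])
w=cam('side')
c=np.array([G+Rg.apply([a,b,z]) for a in(-.045,.045) for b in(.005,) for z in(0.012,.08)])
im=cv2.resize(w['color'][190:310,230:390],(800,600),interpolation=cv2.INTER_CUBIC)
cv2.imwrite('pics/s9.png',im);print(((proj(w,c)-[230,190])*5).round().tolist())
t=cam('top')
for b in blobs(t,(22,150,120),(35,255,255)): print(b.min(0),b.max(0),rect(toz(t,b,.028)))
for b in blobs(t,(105,150,60),(125,255,255),4):
    if b[:,0].mean()>260:print('blue',rect(toz(t,b,.096)), Rg.inv().apply(np.r_[rect(toz(t,b,.096))[0],0]-G)*1000)
E
```

```text
27.4 [0.5084 0.0348 0.2463] [-0.2439  0.9077  0.8691]
[[494.0, 325.0], [495.0, 227.0], [330.0, 270.0], [324.0, 172.0]]
[203 177] [226 201] (array([0.7258, 0.3647]), 70.5291976928711, 64.59810638427734, 10.036162376403809)
blue (array([0.6416, 0.0249]), 40.82215881347656, 8.629106521606445, -0.08541107177734375) [ 24.352    0.1552 -16.    ]
```

View pics/s9.png

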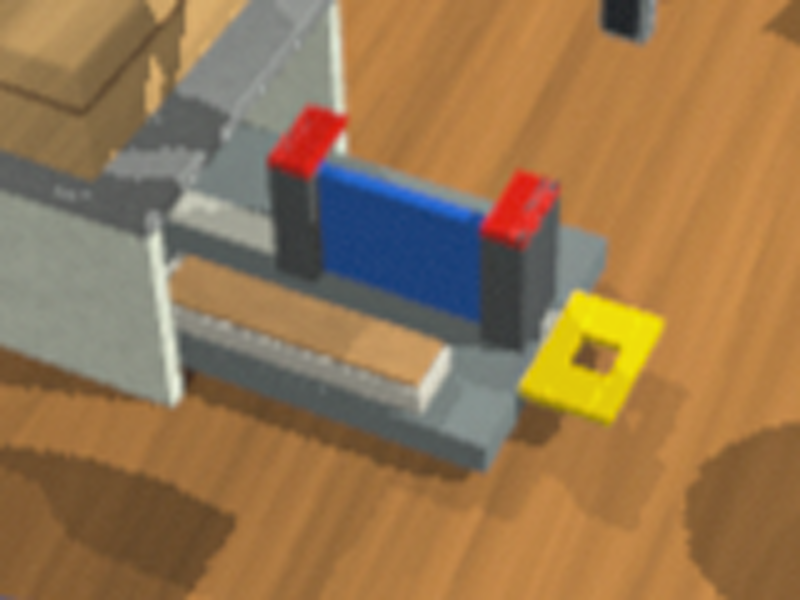

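The panel stands free under the hoods. I'll check the height of its top edge numerically.

```bash
python3 - <<'E'
from h import *
w=cam('side')
hs=cv2.cvtColor(w['color'],cv2.COLOR_BGR2HSV)
for X in(-.03,0,.03):
    f=lambda b,z:proj(w,[G+Rg.apply([X,b,z])])[0]
    q=f(.005,.08);u=int(round(q[0]))
    print(u,'rear top',q[1].round(1),'front top',f(-.003,.08)[1].round(1),'wall top',f(.005,.012)[1].round(1),'if 4mm high:',f(-.003,.084)[1].round(1))
    v0=int(q[1])-6;print(v0,[tuple(map(int,x)) for x in hs[v0:v0+12,u]])
wr=cam('wrist')
m=cv2.inRange(cv2.cvtColor(wr['color'],cv2.COLOR_BGR2HSV),(105,150,60),(125,255,255))
for b in blobs(wr,(105,150,60),(125,255,255),3): print(b.min(0),b.max(0))
c=[G+Rg.apply([a,b,z]) for z in(.08,.084) for a in(-.045,.045) for b in(-.003,.005)];print(proj(wr,c).round(1).tolist())
E
```

```text
323 rear top 233.6 front top 231.4 wall top 253.2 if 4mm high: 230.2
227 [(15, 159, 194), (15, 98, 172), (35, 19, 147), (88, 22, 149), (110, 101, 174), (109, 181, 199), (108, 209, 178), (108, 201, 141), (108, 199, 122), (108, 199, 123), (108, 199, 122), (108, 202, 121)]
312 rear top 229.8 front top 227.7 wall top 249.5 if 4mm high: 226.5
223 [(16, 161, 182), (15, 147, 179), (16, 61, 158), (80, 16, 146), (107, 64, 160), (110, 150, 191), (108, 203, 206), (108, 205, 175), (108, 196, 133), (109, 190, 121), (108, 196, 122), (108, 195, 123)]
300 rear top 226.1 front top 224.0 wall top 245.8 if 4mm high: 222.8
220 [(15, 139, 176), (15, 84, 155), (41, 16, 130), (105, 55, 140), (109, 146, 183), (108, 200, 205), (108, 206, 177), (108, 200, 134), (108, 204, 120), (108, 194, 122), (108, 200, 121), (108, 199, 122)]
[581 263] [639 459]
[314 309] [323 398]
[[313.4, 300.6], [323.7, 300.6], [313.7, 396.3], [323.1, 396.3], [313.3, 303.0], [323.7, 303.0], [313.6, 399.6], [323.2, 399.6]]
```

The top edge matches the fully seated prediction to within 0.5 px, and the lateral position matches too. Handing in.

```bash
python3 -c "
from station import ctrl
print(ctrl.finish_job())"
```

```text
the job is handed in; nothing more can be done
None
```

The job is handed in at about 28 s: the tray is fully out, the hook is back on the table clear of the tray, and the divider stands upright by itself, fully down in the groove. The judge returned no verdict.

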